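# Load the terminal-block fixture under its collar-held bar

### The arm

A 7-joint arm with a two-finger parallel gripper is mounted at the origin on a cart in front of the work surface, level with it; the furniture and walls round the work are solid. World frame = base frame: x ahead of the robot, y to its left, z up, the work surface at z = 0. Lengths are in m, angles in rad, forces in N, time in s.
With the tool pointing down it reaches from about 0.4 to 0.85 m from the base axis. Payload 6.9 kg.
Tool frame: the origin (TCP) lies between the finger pads; the fingertips stand manip.finger_overhang ahead of it and the grasp point (between the pads) lies 3 mm ahead of it (manip.finger_overhang is the distance from the TCP to the fingertips, in m); z points along the fingers, y is the line along which they close (so a half turn about z gives the same grasp; the last joint's range is limited). The gripper opens to 85 mm and grips with 20 to 120 N. Pads are 22 mm wide; open, the fingers measure 114 mm over their backs; the gripper's body (76 mm by 85 mm) begins 54 mm behind the grasp point. The pads swing forward as they close: fully open they stand 13 mm farther back than shut.
Start: joints at [-1.155, 0.507, -0.238, 1.5, 0.126, 1.149, -0.155], TCP at [0.191, 0.595, 0.253] pointing down, gripper open.
Joint ranges: [-3.08, 3.08], [-0.24, 2.05], [-1.43, 1.35], [0, 2.5], [-1.52, 4.66], [0.17, 1.96], [-2.89, 2.89]. Speed limits (rad/s): [2.39, 2.39, 3.14, 3.14, 3.14, 3.14, 3.14].

### API

Orientations are given as [roll, pitch, yaw] about the fixed x, y, z axes, in that order (R = Rz(yaw) Ry(pitch) Rx(roll)).
In Python, from station import manip, claw, read_camera, find_in, cut_out gives the robot as it stands. Calls block until the motion is done:
- manip.move_to(position, orientation): joint-space move of the TCP to a pose.
- manip.move_straight(position, ori=None, feed=0.15): straight line of the TCP; ori=None keeps the orientation; feed is the mean speed in m/s.
- manip.set_joints(angles): joint-space move.
- claw.open_gripper() and claw.grasp(squeeze=None): open the fingers fully, or close them until they stop; squeeze is the grip in N (None keeps the last).
- manip.pause(seconds).
- manip.ik(position, orientation): joint angles nearest the present ones, or None.
- read_camera(name): name is "scene" or "top" or "wrist"; returns a dict with "color" (480x640x3 uint8, red, green, blue), "range_z" (480x640 float32, m along the optical axis (not along the pixel's ray), 0 where there is no reading), "intrinsics" (3x3 intrinsics, pixels), "T" (4x4, takes a point from camera to world coordinates); the wrist camera has in their place "mount" (4x4, takes a point from camera to tool coordinates, whose origin is the TCP and whose axes are the flange's). Camera axes: x right, y up, looking along -z (the intrinsics and any distortion apply to the point x, -y, -z); pixel columns grow to the right and rows downward; lengths in m; the calibration is good to about 2 mm. A picture is of the moment at which its call begins: read the wrist's pose just before it.
A pose or a line that the arm cannot do raises manip.PlanningError and nothing moves.
- manip.finish_job(): hands the job in; it is judged then, once.
Trained networks look in a picture, given as the dict that the camera call returned (one of the last four; its "shot" number tells which), for a name from the list of things; names that differ only in an ending like _2 or _b are one class to them, and where a whole thing is asked for, a point or a joint stands for the part that bears it (a point fixed in the world has none). Each returns a list of dicts, best first, with "conf" (0 to 1); they miss things now and then, are a little off and sometimes report something else, mostly with a low value. They report only what shows in the picture. A call takes as long as a camera call.
- find_in(picture, thing): "point" ([column, row] in pixels, amid what is visible of it).
- cut_out(picture, thing): "mask" (480x640 bool, what is visible of it) and "point" ([column, row] in pixels, amid what is visible of it).
Readings, each from a call of its own:
- manip.read_clock(): time.
- manip.read_q(): joint angles.
- manip.read_joint_velocities(): joint speeds.
- manip.read_joint_efforts(): joint torques, N m.
- manip.read_eef_pos(): TCP position.
- manip.read_eef_rot(): TCP orientation.
- manip.read_ft_force(): force on the tool from outside, world axes, zero at the start.
- manip.read_wrist_torque(): the same for the moment, N m.
- manip.read_gripper_width(): opening from 0.0 (shut) to 1.0 (fully open).
- manip.read_gripper_force(): force on a finger pad.
Only numpy, scipy, OpenCV 4.12 (cv2) and the standard library are available. Lean on these libraries where they do the work, as an engineer would, in place of code of your own. Each camera call takes 0.05 s, during which the arm holds its last target. There are 200 camera calls.

### The job

Load the terminal-block fixture: loosen the red wing-headed set screw on the collar before you move the collar, then slide the collar with its hold-down bar all the way off the nests. Set every terminal block lying on the bench into a nest of its own and press it down fully home, until its flange lies flush on the grey block (a nest may stay empty). Then slide the collar all the way back to its stop so that the bar covers the blocks, and tighten the set screw again; leave the other things on the bench where they lie.

Things in the scene. Friction and masses are not known exactly. Their poses are not given: they have to be found in the camera images.
- block_0: green terminal block (may be absent), 33.5 mm tall, 50 g, upright: black foot 30 x 38 mm and 11.5 mm tall, coloured flange 38 x 46 mm from 11.5 to 17.5 mm, narrow housing 26 mm (x) x 18 mm (y) from 17.5 to 33.5 mm to grip it by. Origin: centre of the underside of the foot, z up; x along the 38 mm flange side, y along the 46 mm side; alike after half a turn.
- block_1: orange terminal block (may be absent), 33.5 mm tall, 50 g, upright: black foot 30 x 38 mm and 11.5 mm tall, coloured flange 38 x 46 mm from 11.5 to 17.5 mm, narrow housing 26 mm (x) x 18 mm (y) from 17.5 to 33.5 mm to grip it by. Origin: centre of the underside of the foot, z up; x along the 38 mm flange side, y along the 46 mm side; alike after half a turn.
- block_2: blue terminal block (may be absent), 33.5 mm tall, 50 g, upright: black foot 30 x 38 mm and 11.5 mm tall, coloured flange 38 x 46 mm from 11.5 to 17.5 mm, narrow housing 26 mm (x) x 18 mm (y) from 17.5 to 33.5 mm to grip it by. Origin: centre of the underside of the foot, z up; x along the 38 mm flange side, y along the 46 mm side; alike after half a turn.
- fixture: loading fixture, fixed: aluminium base 240 (x) x 172 (y) x 8 mm; grey block 146 x 64 mm, top 22 mm above the bench, three nests in a row along x at x = -90, -44, +2 mm, y = 0; at x = +87 mm a rod along y, 52 mm above the bench, between two posts 67 mm high. Origin: on the bench under the row of nests; base x -120 to 120, y -36 to +136 mm; z up, y the way the collar opens.
- nest_0 (a point): front nest, centre of its mouth in the top face of the grey block, axes as the fixture's: recess 33.5 mm (x) by 41.5 mm (y). A brass ejector pad in it stands 6 mm below the mouth, held by friction: a block set in stands on it 5.5 mm proud; about 6 N pushes it down and it stays down. A block fully home has its flange on the grey block, its origin 11.5 mm below this point.
- nest_1 (a point): middle nest, 46 mm behind nest_0 and just like it: centre of its mouth, 22 mm above the bench. The housing of a block fully home here ends 22 mm above this point.
- nest_2 (a point): back nest, 46 mm behind nest_1 and just like it: centre of its mouth, 22 mm above the bench.
- collar (a joint): position of the collar and its bar along the rod, m: 0 = home against the stop, bar over the middle of the nests; grows toward the fixture's +y to 0.100 at the far post. Slides with about 2 N when the set screw is loose; tight, the screw holds it within the first 6 mm.
- bar_tip (a point): top face of the hold-down bar, 7 mm behind its free front end, axes as the fixture's; moves with the collar. The bar is 30 mm wide (y), 8 mm thick, underside 47 mm above the bench: 3 mm over the tops of blocks pressed home; blocks that stand proud are in its way.
- knob (a point): black round knob on the bar, 18 mm in diameter, from 55 to 82 mm above the bench, between the nests and the collar; the point is on its axis 74 mm above the bench, axes as the fixture's. Pinch or push it to slide the collar.
- set_screw (a joint): angle of the red wing-headed set screw in the top of the collar, rad: 0 = fully tight (stop), grows when turned counter-clockwise seen from above, to 1.8 (stop). Its tip stands in a flat of the rod and holds the collar below about 0.8 rad, and is clear above 0.9; it can be tightened only with the collar home (within 5 mm). It turns with about 0.06 N m and stays where it is left.
- wing (a point): middle of the red wing of the set screw: flat upright wing 30 mm long (x axis of this point), 8 mm thick (its y axis), from 81 to 98 mm above the bench, the point 90 mm above it. Below it a round hub 18 mm in diameter from 77 to 82 mm and the collar's round top at 72 mm. It moves with the collar.
- usb_stick: bystander: red memory stick lying on the bench, 17 x 53 x 8 mm; origin under its middle
- driver: bystander: small black driver with a red cap lying on the bench, 17 x 124 x 16 mm (long in y); origin under its middle
- loupe: bystander: black eye loupe, 35 mm in diameter, 30 mm tall; origin under its middle

How it is judged:
On the way, in this order (a step that is already met when the one before it is completed fails the run):
1. the set screw is loosened (past 0.95 rad) while the collar still stands where it was (within 8 mm) (value of joint set_screw above 0.95 rad and distance of bar_tip from where it was at the start of the episode below 0.008 m), for 0.2 s.
2. the collar is slid clear of the nests (past 80 mm) (value of joint collar above 0.08 m), for 0.2 s.
3. every block present is pressed home in a nest, with the bar still clear (past 55 mm) (value of joint collar above 0.055 m and ((horizontal distance between block_0 and nest_0 below 0.005 m and z of block_0 in the frame of nest_0 below -0.0093 m and angle between block_0's own z axis and vertical below 0.09 rad) or (horizontal distance between block_0 and nest_1 below 0.005 m and z of block_0 in the frame of nest_1 below -0.0093 m and angle between block_0's own z axis and vertical below 0.09 rad) or (horizontal distance between block_0 and nest_2 below 0.005 m and z of block_0 in the frame of nest_2 below -0.0093 m and angle between block_0's own z axis and vertical below 0.09 rad)) and ((horizontal distance between block_1 and nest_0 below 0.005 m and z of block_1 in the frame of nest_0 below -0.0093 m and angle between block_1's own z axis and vertical below 0.09 rad) or (horizontal distance between block_1 and nest_1 below 0.005 m and z of block_1 in the frame of nest_1 below -0.0093 m and angle between block_1's own z axis and vertical below 0.09 rad) or (horizontal distance between block_1 and nest_2 below 0.005 m and z of block_1 in the frame of nest_2 below -0.0093 m and angle between block_1's own z axis and vertical below 0.09 rad)) and ((horizontal distance between block_2 and nest_0 below 0.005 m and z of block_2 in the frame of nest_0 below -0.0093 m and angle between block_2's own z axis and vertical below 0.09 rad) or (horizontal distance between block_2 and nest_1 below 0.005 m and z of block_2 in the frame of nest_1 below -0.0093 m and angle between block_2's own z axis and vertical below 0.09 rad) or (horizontal distance between block_2 and nest_2 below 0.005 m and z of block_2 in the frame of nest_2 below -0.0093 m and angle between block_2's own z axis and vertical below 0.09 rad))), for 0.2 s.
4. the collar is back home at its stop (within 5 mm), the screw still loose (past 0.8 rad), the blocks still home (value of joint collar below 0.005 m and value of joint set_screw above 0.8 rad and ((horizontal distance between block_0 and nest_0 below 0.005 m and z of block_0 in the frame of nest_0 below -0.0093 m and angle between block_0's own z axis and vertical below 0.09 rad) or (horizontal distance between block_0 and nest_1 below 0.005 m and z of block_0 in the frame of nest_1 below -0.0093 m and angle between block_0's own z axis and vertical below 0.09 rad) or (horizontal distance between block_0 and nest_2 below 0.005 m and z of block_0 in the frame of nest_2 below -0.0093 m and angle between block_0's own z axis and vertical below 0.09 rad)) and ((horizontal distance between block_1 and nest_0 below 0.005 m and z of block_1 in the frame of nest_0 below -0.0093 m and angle between block_1's own z axis and vertical below 0.09 rad) or (horizontal distance between block_1 and nest_1 below 0.005 m and z of block_1 in the frame of nest_1 below -0.0093 m and angle between block_1's own z axis and vertical below 0.09 rad) or (horizontal distance between block_1 and nest_2 below 0.005 m and z of block_1 in the frame of nest_2 below -0.0093 m and angle between block_1's own z axis and vertical below 0.09 rad)) and ((horizontal distance between block_2 and nest_0 below 0.005 m and z of block_2 in the frame of nest_0 below -0.0093 m and angle between block_2's own z axis and vertical below 0.09 rad) or (horizontal distance between block_2 and nest_1 below 0.005 m and z of block_2 in the frame of nest_1 below -0.0093 m and angle between block_2's own z axis and vertical below 0.09 rad) or (horizontal distance between block_2 and nest_2 below 0.005 m and z of block_2 in the frame of nest_2 below -0.0093 m and angle between block_2's own z axis and vertical below 0.09 rad))), for 0.2 s.
At the end, for the whole second after the job is handed in: the set screw is tight (below 0.3 rad), the collar stands within 8 mm of its stop with the bar over the nests, and every block present sits upright and at rest in a nest, within 5 mm of its centre and no more than about 2 mm proud (value of joint set_screw below 0.3 rad and value of joint collar below 0.008 m and ((horizontal distance between block_0 and nest_0 below 0.005 m and z of block_0 in the frame of nest_0 below -0.0093 m and angle between block_0's own z axis and vertical below 0.09 rad) or (horizontal distance between block_0 and nest_1 below 0.005 m and z of block_0 in the frame of nest_1 below -0.0093 m and angle between block_0's own z axis and vertical below 0.09 rad) or (horizontal distance between block_0 and nest_2 below 0.005 m and z of block_0 in the frame of nest_2 below -0.0093 m and angle between block_0's own z axis and vertical below 0.09 rad)) and ((horizontal distance between block_1 and nest_0 below 0.005 m and z of block_1 in the frame of nest_0 below -0.0093 m and angle between block_1's own z axis and vertical below 0.09 rad) or (horizontal distance between block_1 and nest_1 below 0.005 m and z of block_1 in the frame of nest_1 below -0.0093 m and angle between block_1's own z axis and vertical below 0.09 rad) or (horizontal distance between block_1 and nest_2 below 0.005 m and z of block_1 in the frame of nest_2 below -0.0093 m and angle between block_1's own z axis and vertical below 0.09 rad)) and ((horizontal distance between block_2 and nest_0 below 0.005 m and z of block_2 in the frame of nest_0 below -0.0093 m and angle between block_2's own z axis and vertical below 0.09 rad) or (horizontal distance between block_2 and nest_1 below 0.005 m and z of block_2 in the frame of nest_1 below -0.0093 m and angle between block_2's own z axis and vertical below 0.09 rad) or (horizontal distance between block_2 and nest_2 below 0.005 m and z of block_2 in the frame of nest_2 below -0.0093 m and angle between block_2's own z axis and vertical below 0.09 rad)) and linear speed of each of block_0, block_1, block_2 below 0.02 m/s); the robot touches nothing.
It fails at once if the collar is moved off along the rod (past 20 mm) with the set screw tight (below 0.4 rad) (value of joint collar above 0.02 m and value of joint set_screw below 0.4 rad).
It fails at once if the usb stick is moved by more than 30 mm (distance of usb_stick from where it was at the start of the episode above 0.03 m).
It fails at once if the driver is moved by more than 30 mm (distance of driver from where it was at the start of the episode above 0.03 m).
It fails at once if the loupe is moved by more than 30 mm (distance of loupe from where it was at the start of the episode above 0.03 m).
Of block_0, block_1, block_2 only 2 to 3 are there at a start; the rules pass over those that are not, and their reading is None.
At some moment in a run one of block_0, block_1, block_2 may be knocked a few centimetres aside while the robot is not near it.
Once in a run the grip may slacken for a moment while it holds something.
It also fails if it takes over 210 s, if anything falls off the work surface, if the arm or the gripper's body presses on something with over 40 N, if the wrist force passes 120 N, or if a joint passes its speed limit or range.

## Working session

There is one attempt and no reset: what is moved stays moved. The work goes in short steps, each a Python script; the robot and the scene stay as the last script left them, time stands still between calls to the robot, and variables do not carry over. Pictures are saved under pics/ and viewed, at most 14 in all, crops included, and the job is handed in when it is done.

```bash
ls; mkdir -p pics; cat > h.py <<'E'
import numpy as np, cv2
from station import manip, claw, read_camera, find_in, cut_out
from scipy.spatial.transform import Rotation as Rot
def cloud(p,T=None):
    T=p["T"] if T is None else T
    z=p["range_z"]; K=p["intrinsics"]; v,u=np.mgrid[0:480,0:640]
    x=(u-K[0,2])/K[0,0]*z; y=(v-K[1,2])/K[1,1]*z
    P=np.stack([x,-y,-z],-1)@T[:3,:3].T+T[:3,3]
    P[z<=0]=np.nan
    return P
def save(p,name): cv2.imwrite(f"pics/{name}.png",p["color"][:,:,::-1])
E
python3 - <<'E'
from h import *
print(manip.finger_overhang, manip.read_eef_rot(), manip.read_clock())
for c in ("top","scene"):
    p=read_camera(c); save(p,c+"0"); P=cloud(p); np.save(c+"0.npy",P)
    print(c,p.keys(),p["T"].round(3).tolist(),p["intrinsics"].tolist())
    for t in "block_0 block_1 block_2 fixture knob wing bar_tip usb_stick driver loupe".split():
        for d in cut_out(p,t)[:2]:
            Q=P[d["mask"]]; Q=Q[~np.isnan(Q[:,0])]
            print(t,round(d["conf"],2),np.round(d["point"]),np.median(Q,0).round(3),Q.min(0).round(3),Q.max(0).round(3),len(Q))
E
```

```text
pics
station.py
0.022 [-3.13986801e+00  5.68406127e-05  2.83183030e+00] 0.0
top dict_keys(['color', 'range_z', 'intrinsics', 'T', 'shot']) [[-0.014, 0.996, -0.09, 0.447], [-1.0, -0.012, 0.023, 0.145], [0.022, 0.091, 0.996, 1.281], [0.0, 0.0, 0.0, 1.0]] [[531.315700024212, 0.0, 311.42658238273054], [0.0, 531.315700024212, 236.54767045380945], [0.0, 0.0, 1.0]]
block_0 0.85 [369. 274.] [ 0.468 -0.022  0.02 ] [ 0.445 -0.049  0.013] [0.49  0.001 0.041] 295
block_0 0.66 [413. 274.] [ 0.47  -0.123  0.019] [ 0.448 -0.153  0.009] [ 0.494 -0.099  0.041] 300
block_1 0.85 [369. 274.] [ 0.468 -0.022  0.02 ] [ 0.445 -0.049  0.013] [0.49  0.001 0.041] 295
block_1 0.66 [413. 274.] [ 0.47  -0.123  0.019] [ 0.448 -0.153  0.009] [ 0.494 -0.099  0.041] 300
block_2 0.85 [369. 274.] [ 0.468 -0.022  0.02 ] [ 0.445 -0.049  0.013] [0.49  0.001 0.041] 295
block_2 0.66 [413. 274.] [ 0.47  -0.123  0.019] [ 0.448 -0.153  0.009] [ 0.494 -0.099  0.041] 300
fixture 0.58 [293. 239.] [0.56  0.161 0.011] [ 0.435  0.061 -0.004] [0.69  0.259 0.104] 7181
fixture 0.26 [172. 188.] [0.682 0.445 0.017] [0.674 0.393 0.001] [0
[... 1918 characters left out ...]
0.105 0.054] [ 0.445  0.081 -0.001] [0.759 0.211 0.099] 1857
wing 0.65 [360. 226.] [0.64  0.096 0.089] [0.627 0.09  0.001] [0.766 0.216 0.099] 165
bar_tip 0.69 [321. 260.] [0.564 0.105 0.054] [ 0.445  0.082 -0.   ] [0.766 0.223 0.099] 1834
usb_stick 0.73 [455. 341.] [ 0.588 -0.15   0.006] [ 0.577 -0.177 -0.003] [ 0.606 -0.12   0.01 ] 325
driver 0.63 [260. 194.] [0.681 0.436 0.013] [ 0.674  0.387 -0.001] [0.705 0.48  0.02 ] 180
driver 0.52 [325. 256.] [0.569 0.105 0.054] [ 0.445  0.079 -0.001] [0.759 0.208 0.099] 1890
loupe 0.73 [236. 224.] [0.561 0.36  0.019] [0.548 0.35  0.001] [0.6   0.39  0.033] 268
loupe 0.32 [310. 269.] [0.555 0.117 0.015] [ 0.433  0.059 -0.003] [0.759 0.312 0.099] 8589
```

View pics/top0.png

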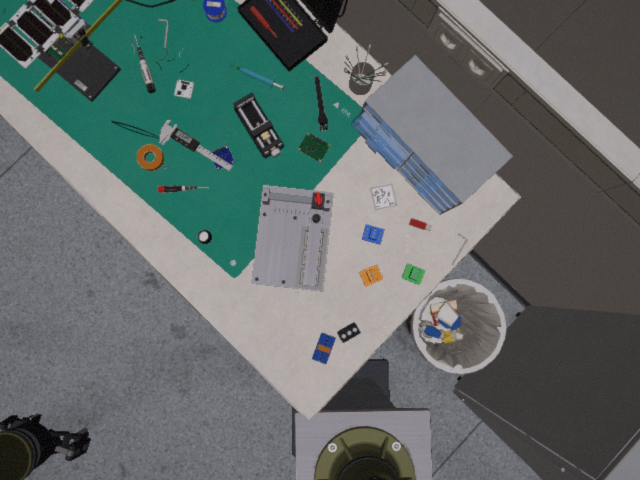

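View pics/scene0.png

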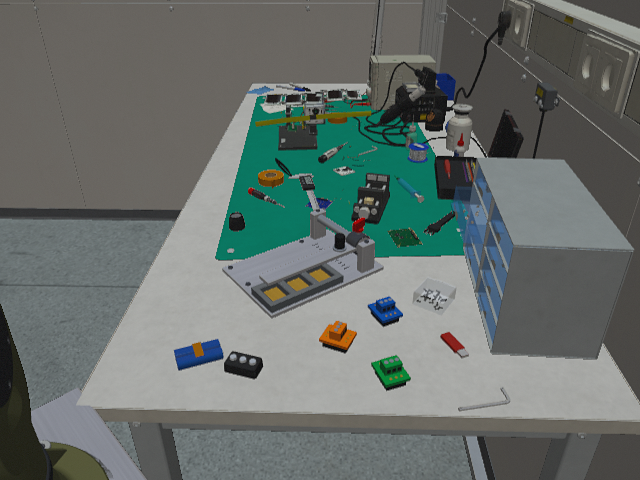

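Blue (373,234), orange (371,275) and green (413,274) blocks are all present, with the fixture at (295,239) and the red wing at (319,199). Next I'll look closer with the wrist camera.

```bash
cat >> h.py <<'E'
def wrist():
    pos=manip.read_eef_pos(); r=manip.read_eef_rot(); p=read_camera("wrist")
    T=np.eye(4); T[:3,:3]=Rot.from_euler("xyz",r).as_matrix(); T[:3,3]=pos
    return p, cloud(p,T@p["mount"])
E
python3 - <<'E'
from h import *
print(read_camera("wrist")["mount"].round(3).tolist())
for i,(x,y) in enumerate([(0.56,0.12),(0.48,-0.06)]):
    manip.move_to([x,y,0.38],[np.pi,0,np.pi/2 if 0 else 0.0]); print(manip.read_q())
    manip.pause(0.3)
    p,P=wrist(); save(p,f"w{i}"); np.savez(f"w{i}.npz",P=P,c=p["color"])
    print(np.nanmin(P.reshape(-1,3),0),np.nanmax(P.reshape(-1,3),0))
    for t in ["block_0","knob","wing","fixture"]:
        for d in cut_out(p,t)[:3]:
            Q=P[d["mask"]]; Q=Q[~np.isnan(Q[:,0])]
            print(t,round(d["conf"],2),np.round(d["point"]),np.median(Q,0).round(3),Q.min(0).round(3),Q.max(0).round(3),len(Q))
print(manip.read_clock())
a=cv2.imread("pics/w0.png");b=cv2.imread("pics/w1.png")
cv2.imwrite("pics/w01.png",cv2.resize(np.vstack([a,b]),(400,600)) if 0 else np.hstack([cv2.resize(a,(400,300)),cv2.resize(b,(400,300))]))
E
```

```text
[[-0.001, 0.96, 0.278, 0.071], [1.0, 0.0, 0.0, -0.0], [0.0, 0.278, -0.96, -0.121], [0.0, 0.0, 0.0, 1.0]]
[-0.6006954   0.38623104  0.54284129  1.41308965 -0.19925103  1.39756069
 -1.62445503]
[-0.69371792 -0.81298981 -0.81178765] [0.75084291 1.23895159 0.45130428]
block_0 0.95 [520. 255.] [ 0.474 -0.12   0.018] [ 0.439 -0.161 -0.002] [ 0.496 -0.098  0.037] 1310
block_0 0.75 [436. 258.] [ 0.472 -0.021  0.018] [ 0.445 -0.052  0.012] [0.494 0.002 0.037] 1161
block_0 0.69 [448. 175.] [ 0.569 -0.027  0.018] [ 0.541 -0.057 -0.001] [ 0.591 -0.005  0.036] 1373
knob 0.68 [324. 183.] [0.565 0.11  0.056] [0.426 0.085 0.   ] [0.663 0.139 0.101] 5722
knob 0.5 [520. 258.] [ 0.474 -0.119  0.018] [ 0.442 -0.161 -0.002] [ 0.496 -0.098  0.037] 1239
wing 0.83 [335. 103.] [0.642 0.101 0.098] [0.629 0.092 0.069] [0.657 0.109 0.101] 395
fixture 0.59 [279. 169.] [0.576 0.16  0.009] [ 0.424  0.062 -0.   ] [0.69  0.259 0.101] 30939
[-0.39977758  0.23032484  0.61650407  1.62653191 -0.13745495  1.32779381
 -1.33232902]
[-0.77378297 -0.99522845 -0.81131007] [0.68241085 1.05538799 0.45097852]
block_0 0.82 [287. 194.] [ 0.471 -0.026  0.018] [ 0.442 -0.053 -0.001] [0.495 0.002 0.037] 1345
block_0 0.73 [373. 192.] [ 0.473 -0.124  0.018] [ 0.442 -0.154 -0.002] [ 0.496 -0.099  0.037] 1366
block_0 0.62 [289. 106.] [ 0.567 -0.033  0.018] [ 0.544 -0.058 -0.002] [ 0.592 -0.005  0.037] 1601
knob 0.64 [146. 103.] [0.565 0.107 0.056] [0.446 0.084 0.007] [0.658 0.139 0.101] 7003
wing 0.75 [139.  13.] [0.639 0.097 0.093] [0.627 0.091 0.061] [0.654 0.119 0.101] 551
wing 0.49 [287. 195.] [ 0.471 -0.027  0.018] [ 0.445 -0.052 -0.001] [0.494 0.001 0.037] 1264
fixture 0.97 [116. 100.] [0.569 0.155 0.009] [ 0.431  0.061 -0.002] [0.67  0.272 0.101] 34045
fixture 0.63 [146. 104.] [0.565 0.107 0.056] [0.446 0.084 0.006] [0.658 0.144 0.101] 6954
5.2583
```

View pics/w0.png

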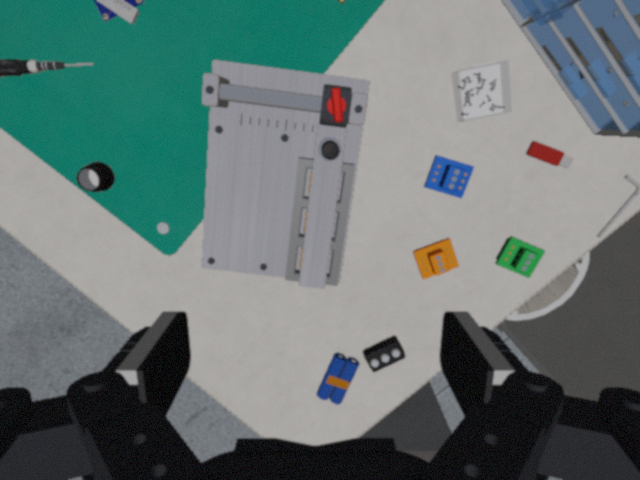

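View pics/w1.png

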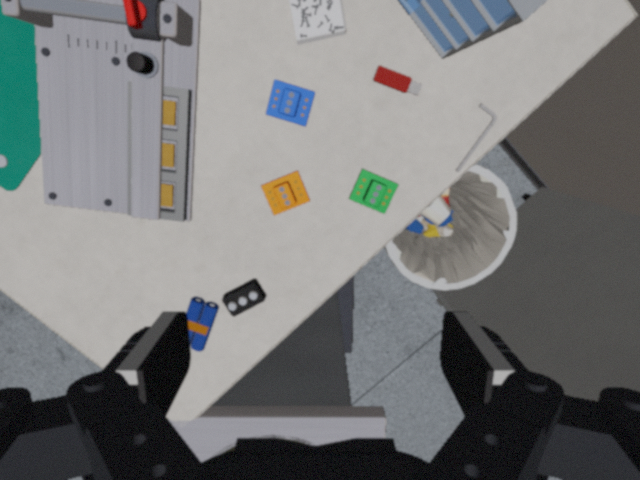

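The pictures show the wing at (336,104) roughly along world x, the knob at (330,150), the bar over the nests from (325,150) to (313,285), and the three blocks to the right. I'll fit the poses from the point clouds.

```bash
cat >> h.py <<'E'
def rect(Q):
    """min-area rectangle of xy points (m) -> centre, long side dir angle, (long, short)"""
    (c,s,a)=cv2.minAreaRect((Q[:,:2]*1000).astype(np.float32))
    a=np.radians(a)
    if s[0]<s[1]: a+=np.pi/2; s=s[::-1]
    a=(a+np.pi/2)%np.pi-np.pi/2
    return np.array(c)/1000,a,np.round(s,1)
def sel(P,x,y,z,m=None):
    Q=P.reshape(-1,3); k=(Q[:,0]>x[0])&(Q[:,0]<x[1])&(Q[:,1]>y[0])&(Q[:,1]<y[1])&(Q[:,2]>z[0])&(Q[:,2]<z[1])
    if m is not None: k&=m.ravel()
    return Q[k]
def main_cc(Q,r=0.003):
    """biggest connected cluster in xy"""
    g=np.floor((Q[:,:2]-Q[:,:2].min(0))/r).astype(int)+1
    im=np.zeros(g.max(0)+2,np.uint8); im[g[:,0],g[:,1]]=1
    n,l,s,_=cv2.connectedComponentsWithStats(im); k=1+np.argmax(s[1:,4])
    return Q[l[g[:,0],g[:,1]]==k]
def blocks(P,c,xr=(0.35,0.65),yr=(-0.25,0.4)):
    h=cv2.cvtColor(c,cv2.COLOR_RGB2HSV); out={}
    for n,(a,b) in {"green":(45,75),"orange":(8,25),"blue":(100,125)}.items():
        m=(h[...,0]>a)&(h[...,0]<b)&(h[...,1]>130)&(h[...,2]>60)
        Q=sel(P,xr,yr,(0.012,0.06),m)
        if len(Q)<50: continue
        Q=main_cc(Q); H=Q[Q[:,2]>Q[:,2].max()-0.006]
        out[n]=rect(Q)+(H.mean(0).round(4),H.shape[0])+((rect(H)) if len(H)>9 else ())
    return out
E
python3 - <<'E'
from h import *
for i in (0,1):
    d=np.load(f"w{i}.npz"); P,c=d["P"],d["c"]
    print(i)
    for k,v in blocks(P,c,yr=(-0.25,0.06)).items(): print(k,v)
    print("base",rect(main_cc(sel(P,(0.4,0.72),(0.03,0.3),(0.004,0.03)))))
    print("greytop",rect(main_cc(sel(P,(0.4,0.72),(0.03,0.3),(0.019,0.025)))))
    print("bar",rect(main_cc(sel(P,(0.4,0.605),(0.06,0.16),(0.050,0.060)))))
    Q=sel(P,(0.5,0.61),(0.06,0.16),(0.077,0.087)); print("knob",rect(Q) if len(Q)>5 else None,len(Q), Q.mean(0))
    h=cv2.cvtColor(c,cv2.COLOR_RGB2HSV); m=((h[...,0]<8)|(h[...,0]>172))&(h[...,1]>130)
    Q=sel(P,(0.6,0.7),(0.06,0.16),(0.093,0.105),m); print("wing",rect(Q),len(Q),Q.mean(0))
    Q=sel(P,(0.6,0.72),(0.05,0.3),(0.062,0.070)); print("post", Q.mean(0))
    Q=sel(P,(0.6,0.72),(0.14,0.3),(0.050,0.070)); print("rod+farpost",rect(Q) )
E
```

```text
0
green (array([ 0.47136072, -0.12516698]), np.float64(1.1753808207842917), array([46. , 35.1]), array([ 0.4719, -0.1244,  0.0334]), 250, array([ 0.47100287, -0.12568063]), np.float64(-0.3806723793739808), array([25.8, 19.4]))
orange (array([ 0.46931851, -0.02464102]), np.float64(-1.1957629580025633), array([44.6, 37.8]), array([ 0.4701, -0.0237,  0.0337]), 251, array([ 0.46943768, -0.02443385]), np.float64(0.37912714673048953), array([24.9, 18. ]))
blue (array([ 0.56731641, -0.03141534]), np.float64(1.2837549655517582), array([45.2, 35.6]), array([ 0.5676, -0.0306,  0.0336]), 310, array([ 0.56726111, -0.03146371]), np.float64(-0.2856349458714673), array([26. , 18.3]))
base (array([0.54625983, 0.19572098]), np.float64(-0.1271699367929191), array([200.3, 136.6]))
greytop (array([0.51541071, 0.13970935]), np.float64(-0.1227309798879741), array([146.3,  17.1]))
bar (array([0.52691577, 0.11468863]), np.float64(-0.12271540039559792), array([159.5,  30. ]))
knob (array([0.60099603, 0.10590673]), np.float64(0.0039020064128325593), array([17.1, 16.5])) 264 [0.60118132 0.10573171 0.08203965]

[... 935 characters left out ...]
25.9, 17.9]))
base (array([0.55013263, 0.20310342]), np.float64(-0.1166411294232903), array([205.4, 125.5]))
greytop (array([0.51023264, 0.09742276]), np.float64(-0.12384671122666369), array([146.2,  27.3]))
bar (array([0.52693213, 0.11443684]), np.float64(-0.1230411049969149), array([160.4,  31. ]))
knob (array([0.6009707, 0.1050009]), np.float64(0.10065172662029331), array([17.3, 17.2])) 339 [0.60073288 0.10439686 0.08178395]
wing (array([0.63753638, 0.09932207]), np.float64(0.12401474004669044), array([20.,  8.])) 269 [0.63720516 0.09849085 0.09735038]
post [0.63966332 0.11325427 0.06507916]
rod+farpost (array([0.64975635, 0.18592957]), np.float64(1.5414508215852587), array([91.6, 17.5]))
```

```bash
cat >> h.py <<'E'
YAW=-0.1227; O=np.array([0.5561,0.1110])
_c,_s=np.cos(YAW),np.sin(YAW); R2=np.array([[_c,-_s],[_s,_c]])
def fx(x,y): return O+R2@np.array([x,y])
def go(xy,z,yaw,straight=True,feed=0.15):
    p=[float(xy[0]),float(xy[1]),float(z)]; o=[np.pi,0,float(yaw)]
    if straight: manip.move_straight(p,o,feed)
    else: manip.move_to(p,o)
def st(tag=""):
    print(tag,"t",round(manip.read_clock(),1),"pos",np.round(manip.read_eef_pos(),4),"yaw",round(manip.read_eef_rot()[2],3),
      "F",np.round(manip.read_ft_force(),1),"Mz",np.round(manip.read_wrist_torque(),2),"w",round(manip.read_gripper_width(),3),"gf",round(manip.read_gripper_force(),1),flush=True)
E
cat > s1.py <<'E'
from h import *
W=fx(.087,0); a=0.1243
go(W,0.2,a,False); st("above")
go(W,0.107,a,feed=0.1); st("down")
claw.grasp(60); st("grip")
for d in np.arange(0.15,1.36,0.15):
    go(W,0.107,a+d,False); st(f"turn{d:.2f}")
claw.open_gripper(); st("open")
go(W,0.2,a+1.35); st()
E
python3 s1.py
```

```text
above t 6.4 pos [0.6427 0.0988 0.2014] yaw 0.122 F [-0.1 -1.   1.1] Mz [-0.03 -0.   -0.02] w 1.002 gf 0.0
down t 7.5 pos [0.6429 0.1003 0.1077] yaw 0.124 F [ 0.3 -0.5  0.8] Mz [-0.01  0.04 -0.05] w 0.998 gf 0.0
grip t 8.2 pos [0.6425 0.1004 0.1072] yaw 0.124 F [-0.2  0.3  3. ] Mz [0.01 0.17 0.02] w 0.076 gf 59.8
turn0.15 t 8.4 pos [0.6425 0.1003 0.1072] yaw 0.271 F [-2.2  0.4  3.1] Mz [-0.02  0.24  0.01] w 0.071 gf 60.0
turn0.30 t 8.7 pos [0.6425 0.1002 0.1072] yaw 0.418 F [-0.9 -0.5  3.8] Mz [-0.07  0.28  0.03] w 0.07 gf 60.2
turn0.45 t 8.9 pos [0.6425 0.1002 0.1072] yaw 0.566 F [-1.6 -0.6  5.3] Mz [-0.08  0.3   0.08] w 0.071 gf 60.3
turn0.60 t 9.2 pos [0.6426 0.1003 0.1072] yaw 0.716 F [-1.  -0.5  5.8] Mz [-0.12  0.27  0.09] w 0.075 gf 60.3
turn0.75 t 9.4 pos [0.6426 0.1003 0.1072] yaw 0.864 F [-1.   0.1  5.1] Mz [-0.11  0.2   0.08] w 0.073 gf 60.4
turn0.90 t 9.7 pos [0.6426 0.1003 0.1072] yaw 1.014 F [-0.5 -0.3  5.4] Mz [-0.1   0.21  0.07] w 0.07 gf 60.4
turn1.05 t 9.9 pos [0.6427 0.1003 0.1072] yaw 1.164 F [0.1 0.4 5.8] Mz [-0.06  0.18  0.04] w 0.075 gf 60.4
turn1.20 t 10.2 pos [0.6428 0.1003 0.1072] yaw 1.314 F [-1.6  0.1  4.8] Mz [-0.04  0.2   0.05] w 0.071 gf 60.4
turn1.35 t 10.4 pos [0.6428 0.1003 0.1072] yaw 1.464 F [-0.4 -0.6  5.3] Mz [-0.13  0.1   0.04] w 0.073 gf 60.4
open t 11.2 pos [0.6424 0.1003 0.107 ] yaw 1.474 F [ 0.3 -0.3 -0. ] Mz [-0.01  0.02 -0.02] w 1.002 gf 0.0
 t 11.9 pos [0.6419 0.1003 0.1992] yaw 1.474 F [-0.6  0.1 -0. ] Mz [-0.05 -0.04  0.02] w 0.998 gf 0.0
```

```bash
cat >> h.py <<'E'
def wing():
    p,P=wrist(); h=cv2.cvtColor(p["color"],cv2.COLOR_RGB2HSV); m=((h[...,0]<8)|(h[...,0]>172))&(h[...,1]>130)
    Q=sel(P,(0.58,0.72),(0.03,0.28),(0.093,0.105),m); r=rect(Q); print("wing",r,len(Q)); return r
E
python3 - <<'E'
from h import *
go(fx(.03,0),0.33,YAW,False); manip.pause(.2)
r=wing()
if abs(abs(r[1])-1.474)>0.3: raise SystemExit("not turned")
K=fx(.045,0)
go(K,0.15,YAW,False); go(K,0.084,YAW,feed=.1); st("down")
claw.grasp(60); st("grip")
for y in (.03,.06,.097):
    go(fx(.045,y),0.084,YAW,feed=.08); st(f"slide{y}")
claw.open_gripper(); go(fx(.045,.097),0.2,YAW); st()
go(fx(0.0,.05),0.36,YAW,False); manip.pause(.2); wing()
p,P=wrist(); save(p,"w2")
Q=sel(P,(0.5,0.7),(0.06,0.3),(0.077,0.087)); print("knob",Q.mean(0))
for k,v in blocks(P,p["color"],yr=(-.25,.06)).items(): print(k,v)
E
```

```text
wing (array([0.64297571, 0.10047478]), np.float64(1.448397043620691), array([27.5,  7.8])) 345
down t 15.0 pos [0.6013 0.1054 0.0847] yaw -0.123 F [-0.3 -0.6  0.5] Mz [-0.05  0.01 -0.04] w 0.998 gf 0.0
grip t 15.7 pos [0.6008 0.1056 0.0844] yaw -0.123 F [-0.6  0.2  4.6] Mz [ 0.06  0.3  -0.01] w 0.187 gf 58.5
slide0.03 t 16.2 pos [0.6047 0.1371 0.0844] yaw -0.121 F [-1.2  1.6  5.8] Mz [0.32 0.34 0.03] w 0.182 gf 58.7
slide0.06 t 16.7 pos [0.6084 0.1669 0.0844] yaw -0.121 F [-1.1  1.8  5.5] Mz [0.33 0.21 0.02] w 0.19 gf 58.7
slide0.097 t 17.3 pos [0.6128 0.2035 0.0844] yaw -0.121 F [-1.2  2.   6.5] Mz [ 0.34  0.33 -0.02] w 0.188 gf 58.4
 t 18.9 pos [0.6121 0.2018 0.1991] yaw -0.123 F [ 0.2  0.1 -1.1] Mz [ 0.02  0.03 -0.05] w 1.002 gf 0.0
wing (array([0.65460962, 0.19786189]), np.float64(1.4761727485257818), array([29.1,  8.1])) 333
knob [0.62603428 0.20136625 0.0820408 ]
green (array([ 0.48825656, -0.08923817]), np.float64(1.1864341377306111), array([45.9, 35.3]), array([ 0.489 , -0.0883,  0.0335]), 300, array([ 0.48809027, -0.08954147]), np.float64(-0.38353234806861636), array([25.9, 19. ]))
orange (array([ 0.46932971, -0.0247159 ]), np.float64(-1.1961817733734916), array([45. , 37.6]), array([ 0.4703, -0.0236,  0.0335]), 287, array([ 0.46940533, -0.02457185]), np.float64(0.3750858663553216), array([25.7, 18.2]))
blue (array([ 0.5673277 , -0.03150158]), np.float64(1.284516496465466), array([45.5, 35.8]), array([ 0.5679, -0.0307,  0.0336]), 351, array([ 0.56729614, -0.0315994 ]), np.float64(-0.2877945031994127), array([26. , 18.5]))
```

View pics/w2.png

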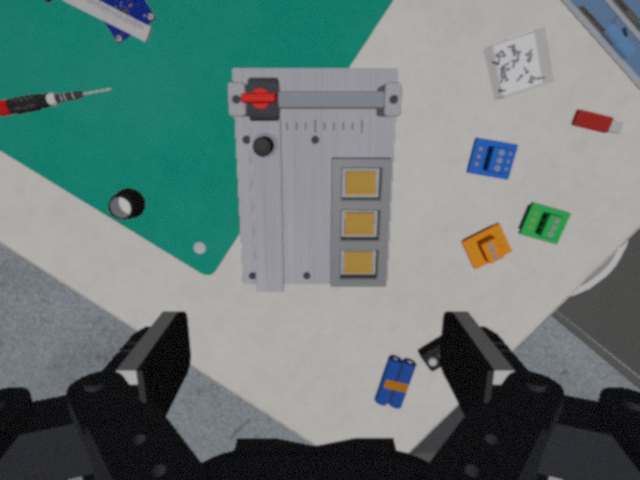

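The collar is fully open with the three brass pads visible at (360,183), (360,223) and (358,262). The green block was knocked aside and is now at (545,223). I'll take the blue block first.

```bash
cat >> h.py <<'E'
def pick(xy,yaw,h=0.0415):
    go(xy,0.14,yaw,False); go(xy,h,yaw,feed=.12); claw.grasp(60); st("gripped")
    go(xy,0.14,yaw,feed=.15); st("lifted")
def place(n,h=0.0415,off=(0,0)):
    xy=fx(-.09+.046*n+off[0],off[1])
    go(xy,0.14,YAW,False); go(xy,0.022+h+0.004,YAW,feed=.12); st("over")
    for z in np.arange(0.022+h,0.0105+h-0.0016,-0.0015):
        go(xy,z,YAW,feed=.03); f=manip.read_ft_force()[2]; print(round(z-h,4),round(manip.read_eef_pos()[2],4),round(f,1))
        if f>(15 if z-h>0.0175 else 45): st("STOP"); return False
    manip.pause(.2); st("pressed"); return True
def release():
    p=manip.read_eef_pos(); y=manip.read_eef_rot()[2]; claw.open_gripper(); go(p[:2],0.16,y); st("released")
E
python3 - <<'E'
from h import *
p,P=wrist(); h=cv2.cvtColor(p["color"],cv2.COLOR_RGB2HSV); m=(h[...,0]>15)&(h[...,0]<30)&(h[...,1]>100)
for n in range(3):
    c=fx(-.09+.046*n,0); Q=sel(P,(c[0]-.02,c[0]+.02),(c[1]-.025,c[1]+.025),(0.01,0.02),m); print("pad",n,c,rect(Q),Q[:,2].mean())
pick((0.5673,-0.0316),-0.284)
if place(2): release()
E
```

```text
pad 0 [0.46677664 0.12201531] (array([0.46756525, 0.12197307]), np.float64(1.4397028879260185), array([31.4, 25.4])) 0.01630023965650779
pad 1 [0.5124308  0.11638526] (array([0.51284027, 0.11614398]), np.float64(1.4390745150668147), array([31.7, 25.1])) 0.016264082515571394
pad 2 [0.55808496 0.11075522] (array([0.55853394, 0.110619  ]), np.float64(1.4520257337639788), array([31.6, 23.6])) 0.01629076960380457
gripped t 22.7 pos [ 0.5675 -0.0317  0.0419] yaw -0.284 F [-0.3  0.1  4.7] Mz [ 0.06  0.19 -0.01] w 0.191 gf 59.1
lifted t 23.6 pos [ 0.5667 -0.0313  0.1392] yaw -0.284 F [ 0.1  1.4 -0.8] Mz [-0.05 -0.01 -0.04] w 0.198 gf 58.6
over t 24.9 pos [0.5586 0.1101 0.0679] yaw -0.124 F [ 0.5 -0.2 -0. ] Mz [-0.02 -0.02  0.02] w 0.192 gf 58.6
0.022 0.0638 0.1
0.0205 0.062 -0.8
0.019 0.0604 -0.3
0.0175 0.0589 -0.9
0.016 0.0575 -0.7
0.0145 0.0561 2.3
0.013 0.0545 2.6
0.0115 0.0529 2.4
0.01 0.0523 12.7
pressed t 27.4 pos [0.5582 0.1107 0.0523] yaw -0.123 F [-2.7 -0.1 12.9] Mz [-0.05  0.63 -0.02] w 0.189 gf 60.2
released t 29.0 pos [0.5577 0.1108 0.1593] yaw -0.123 F [-0.3 -0.2 -1.3] Mz [ 0.01 -0.03 -0.02] w 1.002 gf 0.0
```

```bash
cat > s2.py <<'E'
from h import *
import sys
col,n=sys.argv[1],int(sys.argv[2])
go((0.48,-.02),0.34,0,False); manip.pause(.2); p,P=wrist()
B=blocks(P,p["color"],yr=(-.25,.06)); print(B)
b=B[col]
if n==1 and len(b)>5:
    pass
ctr=(b[0]+b[5])/2; yaw=b[6]
assert 15<b[7][1]<21 and 23<b[7][0]<28.5
pick(ctr,yaw)
if manip.read_gripper_width()<0.15: raise SystemExit("lost")
if place(n): release()
E
python3 s2.py green 1 && python3 s2.py orange 0
```

```text
{'green': (array([ 0.48788965, -0.09015617]), np.float64(1.1761507406554337), array([43.9, 35.3]), array([ 0.4885, -0.0894,  0.0336]), 321, array([ 0.48802893, -0.0898336 ]), np.float64(-0.41173549032866497), array([26. , 18.1])), 'orange': (array([ 0.46912433, -0.02517895]), np.float64(-1.1827331094742144), array([44.2, 36.9]), array([ 0.4695, -0.025 ,  0.0337]), 339, array([ 0.46881039, -0.02512101]), np.float64(0.3850775474225945), array([26.1, 18. ]))}
gripped t 32.6 pos [ 0.4881 -0.09    0.0419] yaw -0.412 F [-1.9  1.   4.5] Mz [ 0.07  0.15 -0.01] w 0.195 gf 59.0
lifted t 33.4 pos [ 0.4876 -0.0897  0.1394] yaw -0.411 F [ 0.6  0.8 -0.7] Mz [ 0.01  0.01 -0.01] w 0.189 gf 58.5
over t 35.0 pos [0.5129 0.1157 0.0679] yaw -0.124 F [ 0.1 -0.9  0.3] Mz [0.02 0.04 0.01] w 0.194 gf 58.5
0.022 0.0638 -0.8
0.0205 0.062 0.3
0.019 0.0604 -0.7
0.0175 0.0589 -0.2
0.016 0.0575 -0.3
0.0145 0.056 1.3
0.013 0.0544 2.2
0.0115 0.0529 1.2
0.01 0.0523 13.5
pressed t 37.5 pos [0.5125 0.1164 0.0523] yaw -0.123 F [-3.5 -0.9 13.6] Mz [-0.05  0.72 -0.02] w 0.192 gf 60.3
released t 39.0 pos [0.512  0.1164 0.
[... 312 characters left out ...]
t 42.6 pos [ 0.4691 -0.0251  0.0419] yaw 0.381 F [-1.7 -0.5  4.9] Mz [0.08 0.25 0.03] w 0.191 gf 59.1
lifted t 43.4 pos [ 0.4685 -0.0249  0.1394] yaw 0.382 F [ 0.5  1.4 -1.1] Mz [-0.01  0.01  0.02] w 0.194 gf 58.5
over t 44.9 pos [0.4672 0.1213 0.0679] yaw -0.124 F [-0.1 -0.  -1.1] Mz [-0.02 -0.03 -0.06] w 0.194 gf 58.6
0.022 0.0638 -0.5
0.0205 0.062 -0.7
0.019 0.0604 0.2
0.0175 0.0589 -0.9
0.016 0.0574 -0.7
0.0145 0.056 1.4
0.013 0.0544 1.2
0.0115 0.0529 1.6
0.01 0.0523 16.4
pressed t 47.4 pos [0.4668 0.122  0.0523] yaw -0.123 F [-3.3 -0.9 16.4] Mz [-0.13  0.86  0.01] w 0.193 gf 60.6
released t 48.9 pos [0.4662 0.1221 0.1594] yaw -0.123 F [-0.3 -0.2 -0.6] Mz [-0.03  0.01  0.01] w 1.0 gf 0.0
```

```bash
python3 - <<'E'
from h import *
go(fx(-.03,.03),0.33,YAW,False); manip.pause(.2)
p,P=wrist(); save(p,"w3"); wing()
for k,v in blocks(P,p["color"],yr=(.07,.16)).items(): print(k,v)
Q=sel(P,(0.5,0.7),(0.06,0.3),(0.077,0.087)); print("knob",rect(Q),len(Q), R2.T@(rect(Q)[0]-O))
E
```

```text
wing (array([0.65442023, 0.19787535]), np.float64(1.4856601267511342), array([29.4,  8.4])) 440
green (array([0.51287024, 0.11570971]), np.float64(1.4462229720648052), array([43.5, 36.4]), array([0.5134, 0.1166, 0.0441]), 349, array([0.51245172, 0.11618022]), np.float64(-0.10958029042516326), array([26.2, 17.8]))
orange (array([0.46639447, 0.12110211]), np.float64(1.453318298999049), array([45.6, 38.5]), array([0.4679, 0.1225, 0.0441]), 355, array([0.46693982, 0.12205892]), np.float64(-0.12527443188705512), array([25.9, 18.1]))
blue (array([0.55821265, 0.11039462]), np.float64(1.4447325339607424), array([45.1, 35.9]), array([0.5585, 0.1107, 0.0441]), 418, array([0.55824127, 0.11042645]), np.float64(-0.10918507731939542), array([26.1, 17.5]))
knob (array([0.63420734, 0.20233508]), np.float64(-0.27205894958257026), array([58.9, 27.3])) 553 [0.06634139 0.10020815]
```

View pics/w3.png

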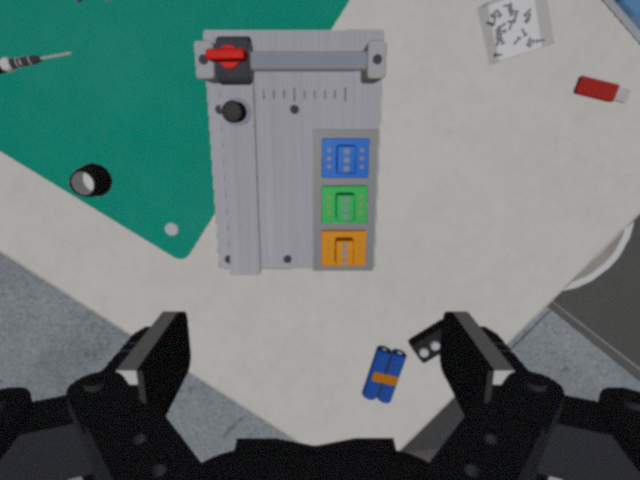

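All three blocks are flush in their nests, with tops at 44 mm. Next I'll slide the collar back.

```bash
python3 - <<'E'
from h import *
K=fx(.045,.0985)
go(K,0.15,YAW,False); go(K,0.084,YAW,feed=.1); claw.grasp(60); st("grip")
for y in (.07,.04,.015,.006,.003,.001,-.0005):
    go(fx(.045,y),0.084,YAW,feed=.06); st(f"slide{y}")
    if abs(manip.read_ft_force()[1])>20: break
claw.open_gripper(); go(fx(.045,.0),0.2,YAW)
go(fx(0.03,.0),0.33,YAW,False); manip.pause(.2); r=wing(); print(R2.T@(r[0]-O))
p,P=wrist(); print("bar",rect(main_cc(sel(P,(0.4,0.605),(0.06,0.16),(0.050,0.060)))))
for k,v in blocks(P,p["color"],yr=(.07,.16)).items(): print(k,v)
E
```

```text
grip t 52.2 pos [0.6129 0.2033 0.0844] yaw -0.123 F [-2.4 -1.9  4.4] Mz [ 0.03  0.23 -0.03] w 0.183 gf 58.5
slide0.07 t 52.9 pos [0.6093 0.174  0.0843] yaw -0.124 F [-2.4 -0.7  7.3] Mz [-0.22  0.54 -0.03] w 0.182 gf 59.0
slide0.04 t 53.5 pos [0.6057 0.1442 0.0843] yaw -0.124 F [-2.  -1.4  8. ] Mz [-0.23  0.49 -0.01] w 0.183 gf 59.0
slide0.015 t 54.1 pos [0.6026 0.1193 0.0843] yaw -0.124 F [-1.9 -1.2  7.6] Mz [-0.17  0.49 -0.07] w 0.182 gf 59.0
slide0.006 t 54.4 pos [0.6015 0.1105 0.0843] yaw -0.124 F [-2.2 -1.5  7.1] Mz [-0.2   0.48 -0.01] w 0.188 gf 59.0
slide0.003 t 54.6 pos [0.6012 0.1081 0.0843] yaw -0.123 F [-1.4 -0.5  7. ] Mz [0.02 0.37 0.03] w 0.184 gf 59.0
slide0.001 t 54.9 pos [0.601  0.1064 0.0843] yaw -0.123 F [-3.2  0.7  6.6] Mz [0.14 0.43 0.01] w 0.184 gf 59.0
slide-0.0005 t 55.1 pos [0.6009 0.1054 0.0843] yaw -0.123 F [-1.1  0.8  6.8] Mz [0.41 0.4  0.01] w 0.184 gf 59.0
wing (array([0.64278552, 0.10018488]), np.float64(1.4519651468491794), array([28.3,  7.8])) 363
[ 0.08735749 -0.00012416]
bar (array([0.52647583, 0.11469788]), np.float64(-0.12312605983568758), array([160.4,  30. ]))
green (array([0.51533777, 0.13545088]), np.float64(-0.1343542133075708), array([37. ,  4.3]), array([0.5154, 0.1357, 0.0284]), 144, array([0.51533777, 0.13545088]), np.float64(-0.1343542133075708), array([37. ,  4.3]))
orange (array([0.4693407 , 0.14112692]), np.float64(-0.13944497888931195), array([37.6,  5.5]), array([0.4695, 0.1412, 0.0283]), 188, array([0.4693407 , 0.14112692]), np.float64(-0.13944497888931195), array([37.6,  5.5]))
blue (array([0.56094958, 0.12976326]), np.float64(-0.13209625217734722), array([37.1,  5.3]), array([0.5607, 0.1302, 0.0284]), 175, array([0.56094958, 0.12976326]), np.float64(-0.13209625217734722), array([37.1,  5.3]))
```

```bash
python3 - <<'E'
from h import *
W=fx(.087,0); a=1.474
go(W,0.2,a,False); go(W,0.107,a,feed=0.1); claw.grasp(60); st("grip")
for t in list(np.arange(1.324,0.15,-0.15))+list(np.arange(0.124,-0.14,-0.04)):
    go(W,0.107,t,False); 
    m=manip.read_wrist_torque()[2]
    if t<0.2: st(f"turn{t:.2f}")
    if abs(m)>0.5: break
st()
claw.open_gripper(); go(W,0.2,t)
go(fx(0.03,.0),0.33,YAW,False); manip.pause(.2); r=wing(); print(R2.T@(r[0]-O)); p,P=wrist(); save(p,"w4")
print(manip.read_clock())
E
```

```text
grip t 60.7 pos [0.6428 0.1003 0.1073] yaw 1.474 F [ 0.2 -0.   2.4] Mz [-0.02 -0.1  -0.05] w 0.076 gf 60.6
turn0.12 t 63.0 pos [0.6427 0.1003 0.1072] yaw 0.131 F [1.9 1.6 4.7] Mz [ 0.42 -0.39 -0.02] w 0.069 gf 61.1
turn0.08 t 63.2 pos [0.6427 0.1003 0.1072] yaw 0.091 F [3.1 1.  5.3] Mz [ 0.38 -0.43 -0.05] w 0.073 gf 61.1
turn0.04 t 63.5 pos [0.6427 0.1004 0.1072] yaw 0.05 F [2.6 1.7 6. ] Mz [ 0.36 -0.48 -0.08] w 0.075 gf 61.1
turn0.00 t 63.7 pos [0.6428 0.1004 0.1073] yaw 0.009 F [2.4 1.9 4.8] Mz [ 0.39 -0.52  0.01] w 0.074 gf 61.1
turn-0.04 t 64.0 pos [0.6427 0.1004 0.1072] yaw -0.031 F [1.3 1.9 5.6] Mz [ 0.37 -0.51 -0.04] w 0.073 gf 61.1
turn-0.08 t 64.2 pos [0.6427 0.1004 0.1072] yaw -0.072 F [2.2 0.7 5.5] Mz [ 0.35 -0.51 -0.07] w 0.074 gf 61.1
turn-0.12 t 64.5 pos [0.6427 0.1003 0.1072] yaw -0.112 F [3.  1.7 5.6] Mz [ 0.36 -0.46 -0.03] w 0.071 gf 61.1
 t 64.5 pos [0.6427 0.1003 0.1072] yaw -0.112 F [3.  1.7 5.6] Mz [ 0.36 -0.46 -0.03] w 0.071 gf 61.1
wing (array([0.64255811, 0.1001674 ]), np.float64(-0.12355176613593688), array([29. ,  7.3])) 374
[ 0.08713392 -0.00016935]
66.9
```

View pics/w4.png

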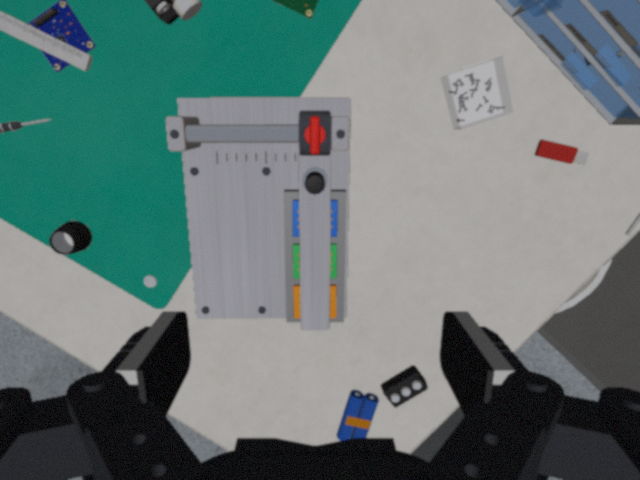

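The bar covers the blocks and the wing at (315,134) lines up with the fixture. No stop was felt yet, so I'll turn a little further to confirm it.

```bash
python3 - <<'E'
from h import *
W=fx(.087,0); a=-0.123
go(W,0.2,a,False); go(W,0.107,a,feed=0.1); claw.grasp(60); st("grip")
for t in np.arange(a-.04,a-.45,-0.04):
    go(W,0.107,t,False); st(f"{t:.2f}")
    if abs(manip.read_wrist_torque()[2])>0.3: break
claw.open_gripper(); go(W,0.2,t)
go(fx(0.03,.0),0.33,YAW,False); manip.pause(.2); r=wing(); print(R2.T@(r[0]-O))
E
```

```text
grip t 69.3 pos [0.6425 0.1004 0.1072] yaw -0.123 F [-0.4  0.5  2. ] Mz [0.   0.22 0.04] w 0.073 gf 59.8
-0.16 t 69.6 pos [0.6425 0.1004 0.1072] yaw -0.161 F [-2.  -0.4  3.9] Mz [-0.01  0.25  0.71] w 0.078 gf 60.8
wing (array([0.64254071, 0.10016399]), np.float64(-0.12483860557466286), array([29. ,  7.3])) 374
[ 0.08711708 -0.00017486]
```

The stop is confirmed: torque jumped to 0.7 N m and the wing stayed at zero. Handing in.

```bash
python3 -c "
from h import *
print(manip.finish_job())"
```

```text
the job is handed in; nothing more can be done
None
```

I handed the job in at about 72 s on the robot clock (limit 210 s), but the judge returned no verdict; by my own checks, all three blocks are pressed home, the collar is back at its stop over them, the set screw is tight against its stop, and I didn't touch the bystanders.

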